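Put the glasses case away in the drawer

ROBOT

A 6-joint arm with a two-finger parallel gripper is mounted at the origin on the work surface. World frame = base frame: x ahead of the robot, y to its left, z up, the work surface at z = 0. Lengths are in m, angles in rad, forces in N, time in s.
With the tool pointing down it reaches from about 0.375 to 0.9 m from the base axis. Payload 3.1 kg.
Tool frame: the origin (TCP) lies between the finger pads; the fingertips stand 17 mm ahead of it and the grasp point (between the pads) lies 2 mm behind it (robot.nose_length is the distance from the TCP to the fingertips, in m); z points along the fingers, y is the line along which they close (so a half turn about z gives the same grasp; the last joint's range is limited). The gripper opens to 87 mm and grips with 3 to 60 N. Pads are 19 mm wide; open, the fingers measure 117 mm over their backs; the gripper's body (75 mm by 190 mm) begins 51 mm behind the grasp point.
Start: joints at [-1.435, 0.527, 1.433, -0, 1.181, -0.178], TCP at [0.193, -0.594, 0.24] pointing down, gripper open.
Joint ranges: [-3.08, 3.08], [-0.75, 2.2], [0.22, 2.44], [-1.43, 4.57], [0, 2.65], [-2.85, 2.85]. Speed limits (rad/s): [2.79, 2.79, 3.14, 3.14, 3.14, 3.14].

INTERFACE

Orientations are given as a unit quaternion [x, y, z, w].
In Python, from rig import robot, cams gives the robot as it stands.
- The arm moves only by the shell command python3 -m pendant 'ROWS' [FORCE]. ROWS is JSON, a list of rows, each an object with "jaw": the opening, from 0 (shut) to 1 (fully open); "linear": the shift along the tool's x, y, z in cm, a list of three; "twist": the turn about the tool's z in degrees. A call has 1 to 12 rows; each row shifts and turns the commanded pose from where the row before left it, along the tool's axes as they then stand; what a row does not reach is not made up. A row lasts 1/12 s, in which the tool goes at most 41.7 mm and 7.16 degrees, less where a joint would pass 70% of its speed; a pose out of reach is approached as far as the arm can. A call is refused whole if a number of a shift passes 4.17 or a number of a turn 7.16, either way. A call with a gripper value outside its range is refused whole. The fingers move at their own pace and stop on an object; FORCE is the grip in N (left out, the last holds). Time passes only in rows, so rows that do not move let the fingers close. It gives the time, the measured TCP pose, the force, the opening and the grip force at its end, in the units of the state.
- robot.get_obs(): the state, without advancing time (a new reading comes with each control period).
- cams.camera(name): name is "scene" or "top" or "wrist"; returns a dict with "color" (400x640x3 uint8, blue, green, red), "depth" (400x640 float32, m along the optical axis (not along the pixel's ray), 0 where there is no reading), "fov_y" (degrees; the focal length in pixels is half the picture's height over the tangent of half this angle, whatever the lens; pixels are square), "cx", "cy" (the principal point, pixels), "k1" (the pictures are not rectified: a ray, as slopes to the right and down, at radius r is drawn at 1 + k1 r^2 times it, then the intrinsics apply), "view" (4x4, takes a point from world to camera coordinates). Camera axes: x right, y down, z forward; pixel columns grow to the right and rows downward; lengths in m; the calibration is good to about 2 mm. A picture is of the moment at which its call begins.
- robot.hand_in(): hands the job in; it is judged then, once.
The state is a dict: "time": time; "q": joint angles; "joint_velocities": joint speeds; "joint_torque": joint torques, N m; "position": TCP position; "tool_rot": TCP orientation; "ft_force": force on the tool from outside, world axes, zero at the start; "moment": the same for the moment, N m; "grip_width": finger opening in m; "grip_force": force on a finger pad.
Only numpy, scipy, OpenCV 4.12 (cv2) and the standard library are available. Lean on these libraries where they do the work, as an engineer would, in place of code of your own. Each camera call takes 0.05 s, during which the arm holds its last target. There are 200 camera calls.

TASK

Tidy the reading corner: pick up the closed glasses case, lay it flat (do not drop it) on the floor of the open drawer of the little wooden chest and let go of it, then push the drawer fully shut.

Things in the scene. Friction and masses are not known exactly. Their poses are not given: they have to be found in the camera images.
- glasses_case: Closed hard spectacle case, dark brown oblong with rounded edges: 150 mm long (its x), 50 wide (its y), 36 high, about 0.14 kg; to be taken across the 50 mm. Origin: centre of its underside. Lies flat on the table right of the chest, long axis within 20 deg of world x, in a row with a thin black remote (165 x 42 x 18 mm) and a cream pocket book (110 x 70 x 22 mm), in any order.
- drawer_floor (a point): Centre of the drawer's inner floor, 22 mm above the table; moves with the drawer. x points the way it shuts, z up. Inside: x -107 to 107 mm, y -99 to 99; walls 46 mm high, front panel's top 58 mm above this floor. With the drawer open by q, only x from -107 mm to q - 113 mm is open from above: room for the case laid across (its length along y). The chest, 92 mm high, roofs the rest.
- drawer_pull (a point): Middle of the outer face of the wooden pull on the drawer's front, 64 mm above the table; moves with the drawer, axes as drawer_floor. The pull is a bar 80 mm wide (y), 14 mm tall, standing 18 mm out of the front panel; this point is 146.5 mm before drawer_floor along x. The front panel is 234 mm wide, from 12 to 80 mm above the table. Pushing here along +x shuts the drawer.
- drawer (a joint): How far the drawer of the pale wooden chest (240 mm wide, 260 deep, 92 high, fixed to the table) is open, in m: 0 fully shut, 0.182 fully out; starts 0.16 to 0.18. It slides along its x with about 1 N of friction and light damping (4 N per m/s), stays where left, and stops hard against the chest when shut.
Not all that is in view belongs to the job. What is shaped like the glasses_case but pink is not meant.

How it is judged:
By the outcome, as a careful person would: the job done as asked, in the order asked, and still so for the second after the job is handed in, with the robot touching nothing.
It also fails if it takes over 54 s, if anything falls off the work surface, if the arm or the gripper's body presses on something with over 40 N, if the wrist force passes 120 N, or if a joint passes its speed limit or range.

## Working session

There is one attempt and no reset: what is moved stays moved. The work goes in short steps, Python scripts to look and compute and a shell command to move; the robot and the scene stay as the last step left them, time stands still between calls to the robot, and variables do not carry over. Pictures are saved under pics/ and viewed, at most 10 in all, crops included, and the job is handed in when it is done.

```bash
ls; mkdir -p pics; cat > h.py <<'E'
import numpy as np, cv2
from rig import robot, cams
def intr(c):
    f=c["color"].shape[0]/2/np.tan(np.radians(c["fov_y"])/2)
    return f
def rays(c,px):
    px=np.atleast_2d(np.float64(px)); f=intr(c)
    K=np.array([[f,0,c["cx"]],[0,f,c["cy"]],[0,0,1]])
    return cv2.undistortPoints(px.reshape(-1,1,2),K,np.array([c["k1"],0,0,0.])).reshape(-1,2)
def onplane(c,px,z):
    s=rays(c,px); V=np.array(c["view"]); R=V[:3,:3]; o=-R.T@V[:3,3]
    d=np.c_[s,np.ones(len(s))]@R
    return o+d*((z-o[2])/d[:,2])[:,None]
def bydepth(c,px):
    px=np.atleast_2d(px); s=rays(c,px); V=np.array(c["view"]); R=V[:3,:3]
    d=np.array([c["depth"][int(v),int(u)] for u,v in px])
    return (np.c_[s,np.ones(len(s))]*d[:,None]-V[:3,3])@R
def cloud(c):
    v,u=np.mgrid[:400,:640]; return bydepth(c,np.c_[u.ravel(),v.ravel()]).reshape(400,640,3)
E
python3 - <<'E'
from h import *
a=cams.camera("scene");b=cams.camera("top")
np.save("top.npy",b,allow_pickle=True);np.save("scene.npy",a,allow_pickle=True)
cv2.imwrite("pics/s.png",a["color"]);cv2.imwrite("pics/t.png",b["color"])
for c in (a,b): print(c["fov_y"],c["cx"],c["cy"],c["k1"],np.round(c["view"],3).tolist())
o=robot.get_obs(); print(o["time"],o["position"],o["tool_rot"],o["ft_force"],o["grip_width"])
E
```

```text
pics
47.32600667309637 320.0402097412611 199.93994887853384 -0.08531421241554041 [[-0.902, 0.433, 0.007, 0.488], [0.283, 0.602, -0.747, -0.016], [-0.327, -0.671, -0.665, 1.217], [0.0, 0.0, 0.0, 1.0]]
42.59151118408331 325.96892214168633 197.15502735879284 -0.12620328445845502 [[0.027, -0.999, 0.025, -0.126], [-0.997, -0.029, -0.074, 0.462], [0.075, -0.023, -0.997, 1.338], [0.0, 0.0, 0.0, 1.0]]
0.1 [ 0.19286783 -0.59384098  0.23868025] [ 9.87715816e-01  1.56257859e-01  1.83385628e-05 -9.73317902e-04] [-0.08124515  0.68691602  0.13283909] 0.08694020424257727
```

View pics/s.png

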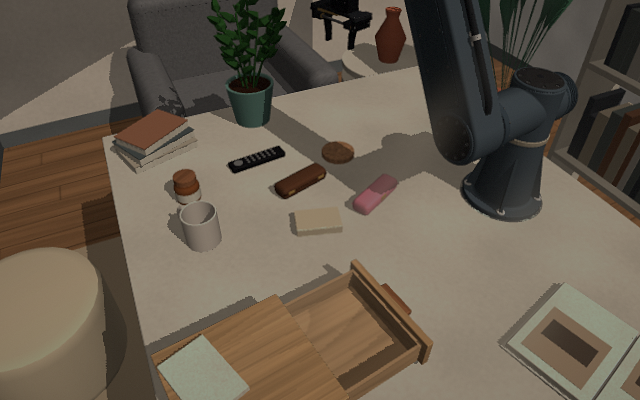

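View pics/t.png

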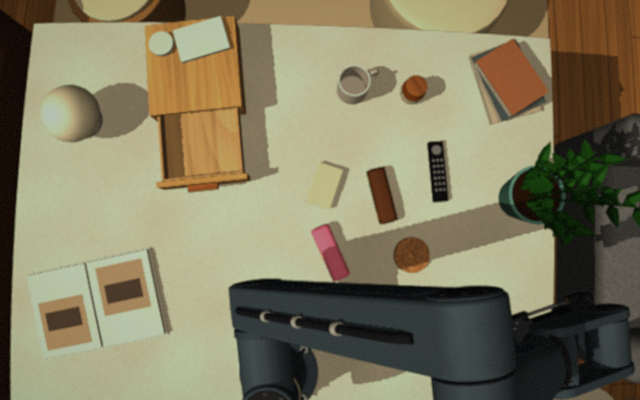

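The scene view shows the brown case at (300,181), and the top view shows it at (381,195). Things it could be taken for, in top-view pixels: pink case (330,252), black remote (438,171), cream book (325,184), cork coaster (411,254), brown book on the stack (511,72). I choose the dark brown oblong at (381,195), which lies in the row between book and remote. The drawer front is at about y=182, with its pull at (203,187).

```bash
python3 - <<'E'
from h import *
b=np.load("top.npy",allow_pickle=True).item();a=np.load("scene.npy",allow_pickle=True).item()
cv2.imwrite("pics/crop.png",cv2.resize(b["color"][120:240,290:470],None,fx=4,fy=4,interpolation=cv2.INTER_CUBIC))
P=cloud(b); 
def rect(pts):
    (c,s,an)=cv2.minAreaRect(pts.astype(np.float32)); bx=cv2.boxPoints((c,s,an)); e=[bx[1]-bx[0],bx[2]-bx[1]]; l=max(e,key=np.linalg.norm)
    return np.round(c,4),np.round(s,4),round(np.degrees(np.arctan2(l[1],l[0])),1)
for n,box,lo in (("case",(160,230,360,403),.012),("book",(150,215,300,352),.01),("remote",(130,210,420,455),.008),("pink",(215,290,305,355),.012)):
    r0,r1,c0,c1=box; Q=P[r0:r1,c0:c1].reshape(-1,3); Q=Q[(Q[:,2]>lo)&(Q[:,2]<.1)]
    print(n,len(Q),rect(Q[:,:2]),np.percentile(Q[:,2],[50,95]))
# table height check, chest
print("table",P[230:240,200:220,2].mean())
# brown colour mask
hsv=cv2.cvtColor(b["color"],cv2.COLOR_BGR2HSV)
print(hsv[195,381],hsv[195,340])
m=np.zeros((400,640),np.uint8); m[155:235,360:404]=((hsv[...,1]>90)&(hsv[...,2]<140))[155:235,360:404]
v,u=np.nonzero(m); W=onplane(b,np.c_[u,v]+0.,.030); print("mask",len(u),rect(W[:,:2]))
# chest top / drawer front top
for n,(r0,r1,c0,c1),lo,hi in (("front",(165,195,150,255),.072,.095),("chest",(15,125,140,255),.085,.1),("pull",(180,196,180,225),.05,.071),("floor",(125,170,172,232),.01,.035)):
    Q=P[r0:r1,c0:c1].reshape(-1,3); Q=Q[(Q[:,2]>lo)&(Q[:,2]<hi)]; print(n,len(Q),rect(Q[:,:2]),np.median(Q[:,2]),Q.min(0).round(3),Q.max(0).round(3))
E
```

```text
case 1086 (array([ 0.474 , -0.2592]), array([0.1498, 0.0521]), np.float32(15.7)) [0.03367018 0.03922779]
book 1097 (array([ 0.4999, -0.0929]), array([0.0929, 0.11  ]), np.float32(-16.6)) [0.02123539 0.02560403]
remote 975 (array([ 0.5492, -0.4127]), array([0.1753, 0.0444]), np.float32(5.6)) [0.01704656 0.02166698]
pink 1083 (array([ 0.3206, -0.1264]), array([0.1478, 0.0517]), np.float32(26.4)) [0.03378647 0.0389099 ]
table -0.0005810118850044841
[ 13 189  89] [ 30  55 158]
mask 1026 (array([ 0.4741, -0.2606]), array([0.1453, 0.0526]), np.float32(15.6))
front 624 (array([0.4927, 0.2066]), array([0.2343, 0.0526]), np.float32(88.8)) 0.07830788722460297 [0.467 0.089 0.072] [0.521 0.324 0.088]
chest 6348 (array([0.7931, 0.2446]), array([0.2495, 0.2429]), np.float32(7.1)) 0.09100521029815017 [0.657 0.11  0.085] [0.928 0.379 0.1  ]
pull 173 (array([0.4781, 0.2071]), array([0.0191, 0.1132]), np.float32(-82.9)) 0.06788986777994183 [0.465 0.152 0.051] [0.494 0.264 0.071]
floor 2695 (array([0.5898, 0.2239]), array([0.1209, 0.1633]), np.float32(-88.4)) 0.021107168843599183 [0.528 0.141 0.011] [0.652 0.307 0.031]
```

View pics/crop.png

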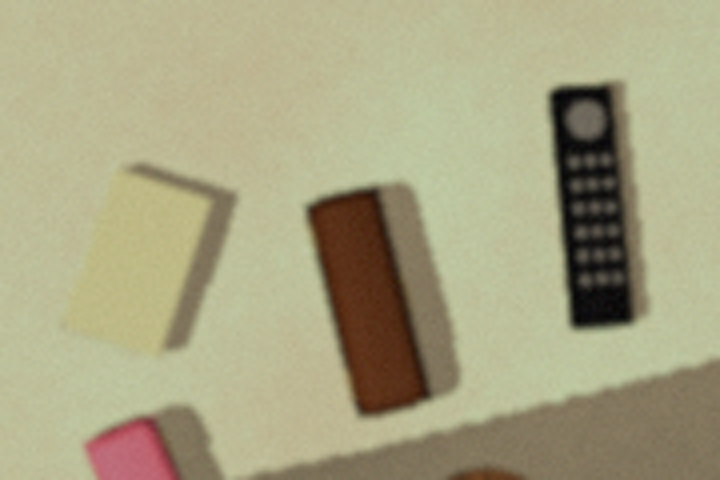

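The crop confirms the dark brown case alone at crop (367,300), gripping sides clear. It is at (0.474,-0.260), yaw 15.7°, 150x52 mm, top 36 mm. I start moving and refine the drawer pose in the same step.

```bash
python3 -m pendant '[{"jaw":1,"linear":[2.25,-1.5,0.4],"twist":0.2},{"jaw":1,"linear":[2.25,-1.5,0.4],"twist":0.2},{"jaw":1,"linear":[2.25,-1.5,0.4],"twist":0.2},{"jaw":1,"linear":[2.25,-1.5,0.4],"twist":0.2},{"jaw":1,"linear":[2.25,-1.5,0.4],"twist":0.2},{"jaw":1,"linear":[2.25,-1.5,0.4],"twist":0.2},{"jaw":1,"linear":[2.25,-1.5,0.4],"twist":0.2},{"jaw":1,"linear":[2.25,-1.5,0.4],"twist":0.2},{"jaw":1,"linear":[2.25,-1.5,0.4],"twist":0.2},{"jaw":1,"linear":[2.25,-1.5,0.4],"twist":0.2},{"jaw":1,"linear":[2.25,-1.5,0.4],"twist":0.2},{"jaw":1,"linear":[2.25,-1.5,0.4],"twist":0.2}]' 25
cat >> h.py <<'E'
from scipy.spatial.transform import Rotation as Ro
def go(t,yaw):
    "print remaining move to world TCP t with tool-x yaw (deg), in tool axes cm after twist"
    o=robot.get_obs(); R=Ro.from_quat(o["tool_rot"]).as_matrix(); y=np.degrees(np.arctan2(R[1,0],R[0,0]))
    print("t",o["time"],"pos",np.round(o["position"],4),"yaw",round(y,2),"tilt",np.round(R[:,2],3),"F",np.round(o["ft_force"],1),"w",o["grip_width"],"g",o["grip_force"])
    tw=-((yaw-y+180)%360-180); R2=R@Ro.from_euler("z",tw,degrees=True).as_matrix()
    d=np.array(t)-o["position"]
    print("twist",round(tw,2),"shift cm: final axes",np.round(R2.T@d*100,2),"now axes",np.round(R.T@d*100,2))
E
python3 - <<'E'
from h import *
b=np.load("top.npy",allow_pickle=True).item();P=cloud(b)
A=np.radians(7.1)
def edge_angle(sel): pass
# chest: right side edge and front edge from height mask
Q=P[15:125,140:255].reshape(-1,3);Q=Q[(Q[:,2]>.086)&(Q[:,2]<.1)&(Q[:,0]<.92)]
F=P[165,150:250]
F=P[160:200,150:255].reshape(-1,3);F=F[(F[:,2]>.074)&(F[:,2]<.09)]
for d in (4,5.5,7.1,8.5):
    a=np.radians(d);r=lambda Q:np.c_[Q[:,0]*np.cos(a)+Q[:,1]*np.sin(a),-Q[:,0]*np.sin(a)+Q[:,1]*np.cos(a),Q[:,2]]
    q=r(Q);f=r(F)
    print(d,"chest x",np.percentile(q[:,0],[.5,2]).round(4),"y",np.percentile(q[:,1],[.5,2,98,99.5]).round(4),"panel x",np.percentile(f[:,0],[1,5,50,80,90]).round(4),"y",np.percentile(f[:,1],[.5,99.5]).round(4))
go([.474,-.260,.14],15.7)
E
```

```text
time: 1.1
position: [0.3995, -0.3425, 0.1911]
tool_rot: [0.991, 0.135, -0.0, -0.0]
ft_force: [0.2, -0.8, 0.3]
grip_width: 0.0866
grip_force: 0.0
4 chest x [0.6839 0.6879] y [0.0671 0.0719 0.3048 0.3098] panel x [0.4879 0.4966 0.5072 0.5128 0.5153] y [0.0554 0.2868]
5.5 chest x [0.6897 0.6932] y [0.0473 0.0511 0.2832 0.2872] panel x [0.4921 0.5031 0.5117 0.5165 0.5184] y [0.0419 0.2736]
7.1 chest x [0.695  0.6977] y [0.0257 0.0285 0.2605 0.2636] panel x [0.4963 0.5089 0.5158 0.5205 0.5221] y [0.0274 0.2593]
8.5 chest x [0.6981 0.701 ] y [0.0052 0.0086 0.2407 0.2439] panel x [0.4997 0.5111 0.5191 0.5239 0.5256] y [0.0148 0.2467]
t 1.1 pos [ 0.3995 -0.3425  0.1911] yaw 15.56 tilt [-0.     0.001 -1.   ] F [ 0.2 -0.8  0.3] w 0.08661531171620722 g 0.0
twist -0.14 shift cm: final axes [ 9.4  -5.93  5.11] now axes [ 9.39 -5.95  5.11]
```

```bash
python3 -m pendant '[{"jaw":1,"linear":[2.35,-1.5,1.3],"twist":0},{"jaw":1,"linear":[2.35,-1.5,1.3],"twist":0},{"jaw":1,"linear":[2.35,-1.5,1.3],"twist":0},{"jaw":1,"linear":[2.35,-1.5,1.2],"twist":0},{"jaw":1,"linear":[0,0,0],"twist":0},{"jaw":1,"linear":[0,0,0],"twist":0}]'
python3 - <<'E'
from h import *
go([.474,-.260,.022],15.7)
c=cams.camera("wrist"); cv2.imwrite("pics/w.png",c["color"])
hsv=cv2.cvtColor(c["color"],cv2.COLOR_BGR2HSV)
m=((hsv[...,0]<16)&(hsv[...,1]>130)&(hsv[...,2]<150)).astype(np.uint8)
n,l,s,ct=cv2.connectedComponentsWithStats(m); 
for k in np.argsort(-s[1:,4])[:3]+1:
    v,u=np.nonzero(l==k); W=onplane(c,np.c_[u,v],.030)[:,:2]
    print(s[k],ct[k].round(),cv2.minAreaRect(W.astype(np.float32)))
E
```

```text
time: 1.6
position: [0.4735, -0.2592, 0.1395]
tool_rot: [0.991, 0.137, -0.001, -0.001]
ft_force: [0.1, 1.0, -0.2]
grip_width: 0.087
grip_force: 0.0
t 1.6 pos [ 0.4735 -0.2592  0.1395] yaw 15.77 tilt [-0.002  0.001 -1.   ] F [ 0.1  1.  -0.2] w 0.08695839983145841 g 0.0
twist 0.07 shift cm: final axes [ 0.04  0.11 11.75] now axes [ 0.04  0.11 11.75]
[ 293  118   58  159 8481] [321. 195.] ((0.4755011796951294, -0.26023247838020325), (0.14773748815059662, 0.0489836223423481), 15.583090782165527)
[ 314  311   84   31 2025] [354. 326.] ((0.35755425691604614, -0.3308744728565216), (0.037806328386068344, 0.08783022314310074), 17.320608139038086)
[162 247  10  11  26] [166. 251.] ((0.38706716895103455, -0.12997961044311523), (0.011325065977871418, 0.006637133192270994), 32.56203842163086)
```

View pics/w.png

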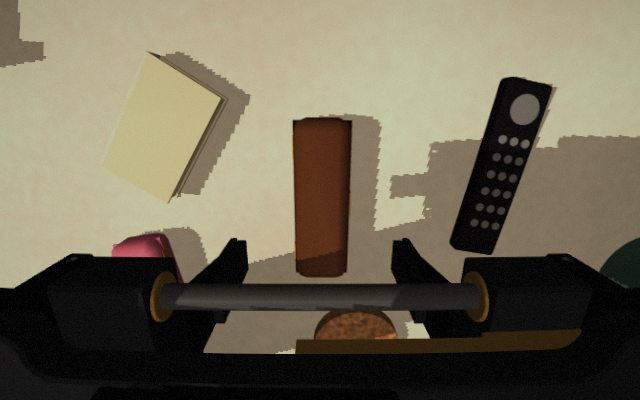

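The wrist view shows the brown case at (321,195), centred between the fingers, and its pose agrees with the top view to within 2 mm. I descend, grip and lift.

```bash
python3 -m pendant '[{"jaw":1,"linear":[0.1,0.1,2],"twist":0},{"jaw":1,"linear":[0,0,2.2],"twist":0},{"jaw":1,"linear":[0,0,2.2],"twist":0},{"jaw":1,"linear":[0,0,2.2],"twist":0},{"jaw":1,"linear":[0,0,2],"twist":0},{"jaw":1,"linear":[0,0,1.1],"twist":0},{"jaw":1,"linear":[0,0,0],"twist":0},{"jaw":0,"linear":[0,0,0],"twist":0},{"jaw":0,"linear":[0,0,0],"twist":0},{"jaw":0,"linear":[0,0,0],"twist":0},{"jaw":0,"linear":[0,0,0],"twist":0},{"jaw":0,"linear":[0,0,0],"twist":0}]' 25
python3 -m pendant '[{"jaw":0,"linear":[0,0,0],"twist":0},{"jaw":0,"linear":[0,0,0],"twist":0},{"jaw":0,"linear":[0,0,0],"twist":0},{"jaw":0,"linear":[0,0,0],"twist":0}]' 25
```

```text
time: 2.65
position: [0.4752, -0.2618, 0.0245]
tool_rot: [0.991, 0.136, 0.001, 0.001]
ft_force: [-0.2, 0.8, -0.8]
grip_width: 0.0618
grip_force: 0.0
time: 2.98
position: [0.4748, -0.2614, 0.024]
tool_rot: [0.991, 0.136, 0.0, 0.0]
ft_force: [-0.4, 0.7, 5.1]
grip_width: 0.0497
grip_force: 25.0
```

```bash
python3 -m pendant '[{"jaw":0,"linear":[0,0,-0.7],"twist":0},{"jaw":0,"linear":[0,0,-1.4],"twist":0},{"jaw":0,"linear":[0,0,-2],"twist":0},{"jaw":0,"linear":[0,0,-2.2],"twist":0},{"jaw":0,"linear":[0,0,-2.2],"twist":0},{"jaw":0,"linear":[0,0,-2.2],"twist":0},{"jaw":0,"linear":[0,0,-2],"twist":0},{"jaw":0,"linear":[0,0,-1.4],"twist":0},{"jaw":0,"linear":[0,0,-0.7],"twist":0},{"jaw":0,"linear":[0,0,0],"twist":0}]'
python3 - <<'E'
from h import *
go([.5706,.2167,.17],97.1)
E
```

```text
time: 3.82
position: [0.4753, -0.262, 0.1731]
tool_rot: [0.991, 0.136, 0.001, 0.001]
ft_force: [0.2, -0.5, -1.0]
grip_width: 0.0498
grip_force: 25.0
t 3.8167 pos [ 0.4753 -0.262   0.1731] yaw 15.58 tilt [ 0.002 -0.002 -1.   ] F [ 0.2 -0.5 -1. ] w 0.04984966430501488 g 24.9999226257205
twist -81.52 shift cm: final axes [46.32 15.37  0.23] now axes [ 22.04 -43.55   0.23]
```

```bash
python3 -m pendant '[{"jaw":0,"linear":[0.6,-1.2,0],"twist":0},{"jaw":0,"linear":[1.1,-2.2,0],"twist":0},{"jaw":0,"linear":[1.2,-2.4,0],"twist":0},{"jaw":0,"linear":[1.2,-2.4,0],"twist":0},{"jaw":0,"linear":[1.2,-2.4,0],"twist":0},{"jaw":0,"linear":[1.2,-2.4,0],"twist":0},{"jaw":0,"linear":[1.2,-2.4,0],"twist":0},{"jaw":0,"linear":[1.2,-2.4,0],"twist":0},{"jaw":0,"linear":[1.2,-2.4,0],"twist":0},{"jaw":0,"linear":[1.2,-2.4,0],"twist":0},{"jaw":0,"linear":[1.2,-2.4,0],"twist":0},{"jaw":0,"linear":[1.2,-2.4,0],"twist":0}]'
python3 -m pendant '[{"jaw":0,"linear":[1.2,-2.4,0],"twist":0},{"jaw":0,"linear":[1.2,-2.4,0],"twist":0},{"jaw":0,"linear":[1.2,-2.4,0],"twist":0},{"jaw":0,"linear":[1.2,-2.4,0],"twist":0},{"jaw":0,"linear":[1.2,-2.4,0],"twist":0},{"jaw":0,"linear":[1.2,-2.4,0],"twist":0},{"jaw":0,"linear":[0.6,-1.2,0],"twist":0},{"jaw":0,"linear":[0,0,0],"twist":-3},{"jaw":0,"linear":[0,0,0],"twist":-6},{"jaw":0,"linear":[0,0,0],"twist":-6.5},{"jaw":0,"linear":[0,0,0],"twist":-6.5}]'
python3 -m pendant '[{"jaw":0,"linear":[0,0,0],"twist":-6.5},{"jaw":0,"linear":[0,0,0],"twist":-6.5},{"jaw":0,"linear":[0,0,0],"twist":-6.5},{"jaw":0,"linear":[0,0,0],"twist":-6.5},{"jaw":0,"linear":[0,0,0],"twist":-6.5},{"jaw":0,"linear":[0,0,0],"twist":-6.5},{"jaw":0,"linear":[0,0,0],"twist":-6.5},{"jaw":0,"linear":[0,0,0],"twist":-6.5},{"jaw":0,"linear":[0,0,0],"twist":-5},{"jaw":0,"linear":[0,0,0],"twist":-2.5},{"jaw":0,"linear":[0,0,0],"twist":0},{"jaw":0,"linear":[0,0,0],"twist":0}]'
python3 - <<'E'
from h import *
go([.5706,.2167,.048],97.1)
for n in ("wrist","top"):
    c=cams.camera(n); np.save(n+"2.npy",c,allow_pickle=True); cv2.imwrite(f"pics/{n}2.png",c["color"] if n=="wrist" else c["color"])
E
```

```text
time: 4.82
position: [0.5315, 0.0417, 0.1698]
tool_rot: [0.991, 0.136, -0.002, -0.001]
ft_force: [-0.4, -0.4, -1.7]
grip_width: 0.0498
grip_force: 25.0
time: 5.73
position: [0.5648, 0.2106, 0.1699]
tool_rot: [0.946, 0.325, -0.002, -0.0]
ft_force: [0.1, 0.3, -0.7]
grip_width: 0.0498
grip_force: 25.0
time: 6.73
position: [0.5653, 0.2103, 0.1705]
tool_rot: [0.663, 0.749, -0.001, -0.001]
ft_force: [-0.8, -0.1, -1.5]
grip_width: 0.0496
grip_force: 25.0
t 6.7333 pos [0.5653 0.2103 0.1705] yaw 97.0 tilt [-0.003 -0.001 -1.   ] F [-0.8 -0.1 -1.5] w 0.04962499316705822 g 24.99991291668266
twist -0.1 shift cm: final axes [ 0.58  0.64 12.24] now axes [ 0.58  0.64 12.24]
```

View pics/wrist2.png

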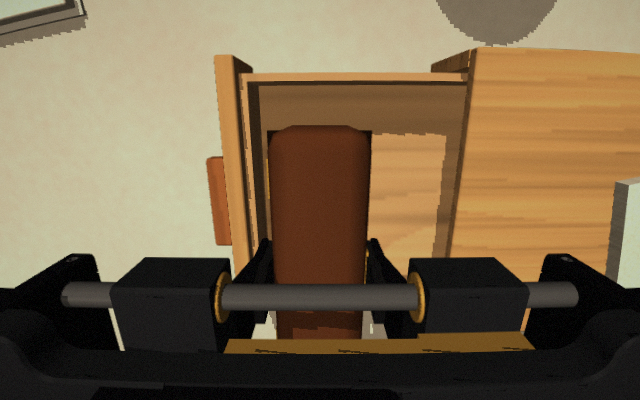

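The wrist view shows the case at (320,230) held level over the open drawer, the panel at left (x≈225), the chest edge at right (x≈465) and the far side wall at row 76. I check these as coordinates, relative to the TCP.

```bash
python3 - <<'E'
from h import *
c=np.load("wrist2.npy",allow_pickle=True).item()
def L(p): 
    a=np.radians(7.1); return np.c_[p[:,0]*np.cos(a)+p[:,1]*np.sin(a),-p[:,0]*np.sin(a)+p[:,1]*np.cos(a),p[:,2]].round(4)
print("panel outer",L(onplane(c,[(216,58),(222,150)],.080)))
print("panel inner",L(onplane(c,[(234,58),(243,150)],.080)))
print("chest front",L(onplane(c,[(477,52),(463,160)],.092)))
print("side wall inner/top",L(onplane(c,[(350,82),(350,74)],.068)))
print("tcp",L(robot.get_obs()["position"][None]))
P=cloud(c); Q=L(P[60:210,150:560].reshape(-1,3))
f=Q[(Q[:,2]>.074)&(Q[:,2]<.085)&(Q[:,0]<.56)]; print("panel pts",np.percentile(f[:,0],[2,10,50,90,98]),f[:,1].max())
f=Q[(Q[:,2]>.088)&(Q[:,2]<.096)&(Q[:,0]>.62)]; print("chest",np.percentile(f[:,0],[.5,2]))
E
```

```text
panel outer [[0.5113 0.2587 0.08  ]
 [0.5097 0.1919 0.08  ]]
panel inner [[0.5245 0.2585 0.08  ]
 [0.5264 0.1918 0.08  ]]
chest front [[0.6953 0.2613 0.092 ]
 [0.6952 0.1861 0.092 ]]
side wall inner/top [[0.6101 0.2426 0.068 ]
 [0.61   0.2484 0.068 ]]
tcp [[0.5874 0.1388 0.1709]]
panel pts [0.5099 0.5113 0.5178 0.5238 0.5244] 0.2578
chest [0.6946 0.6951]
```

```bash
python3 -m pendant '[{"jaw":0,"linear":[0.4,0.55,0.5],"twist":0},{"jaw":0,"linear":[0,0,1.5],"twist":0},{"jaw":0,"linear":[0,0,2],"twist":0},{"jaw":0,"linear":[0,0,2],"twist":0},{"jaw":0,"linear":[0,0,2],"twist":0},{"jaw":0,"linear":[0,0,1.5],"twist":0},{"jaw":0,"linear":[0,0,1],"twist":0},{"jaw":0,"linear":[0,0,0.7],"twist":0},{"jaw":0,"linear":[0,0,0.5],"twist":0},{"jaw":0,"linear":[0,0,0.3],"twist":0},{"jaw":0,"linear":[0,0,0],"twist":0},{"jaw":0,"linear":[0,0,0],"twist":0}]'
python3 -m pendant '[{"jaw":0,"linear":[0,0,0.1],"twist":0},{"jaw":0,"linear":[0,0,0.1],"twist":0},{"jaw":0,"linear":[0,0,0],"twist":0}]'
```

```text
time: 7.83
position: [0.5718, 0.2152, 0.0521]
tool_rot: [0.662, 0.749, 0.0, 0.0]
ft_force: [-0.8, -0.0, -1.2]
grip_width: 0.0496
grip_force: 25.0
time: 8.08
position: [0.5715, 0.2152, 0.05]
tool_rot: [0.662, 0.749, 0.0, 0.0]
ft_force: [-0.1, -0.2, -1.7]
grip_width: 0.0496
grip_force: 25.0
```

```bash
python3 -m pendant '[{"jaw":0,"linear":[0,0,0.1],"twist":0},{"jaw":0,"linear":[0,0,0.1],"twist":0},{"jaw":0,"linear":[0,0,0.1],"twist":0},{"jaw":0,"linear":[0,0,0],"twist":0},{"jaw":0,"linear":[0,0,0],"twist":0}]'
```

```text
time: 8.5
position: [0.5712, 0.2151, 0.0464]
tool_rot: [0.662, 0.749, -0.0, -0.0]
ft_force: [0.4, 0.2, -1.4]
grip_width: 0.0499
grip_force: 25.0
```

```bash
python3 -m pendant '[{"jaw":0,"linear":[0,0,0.05],"twist":0},{"jaw":0,"linear":[0,0,0.05],"twist":0},{"jaw":0,"linear":[0,0,0],"twist":0}]'
```

```text
time: 8.75
position: [0.5715, 0.2151, 0.046]
tool_rot: [0.662, 0.749, 0.0, 0.0]
ft_force: [-0.9, -0.4, 1.9]
grip_width: 0.0498
grip_force: 25.0
```

The force rose about 3 N at the expected height, so the case is on the drawer floor. I open only partly (62 mm), to stay clear of the panel and chest.

```bash
python3 -m pendant '[{"jaw":0.7,"linear":[0,0,0],"twist":0},{"jaw":0.7,"linear":[0,0,0],"twist":0},{"jaw":0.7,"linear":[0,0,0],"twist":0},{"jaw":0.7,"linear":[0,0,0],"twist":0},{"jaw":0.7,"linear":[0,0,0],"twist":0},{"jaw":0.7,"linear":[0,0,0],"twist":0}]'
python3 -m pendant '[{"jaw":0.7,"linear":[0,0,-0.5],"twist":0},{"jaw":0.7,"linear":[0,0,-1],"twist":0},{"jaw":0.7,"linear":[0,0,-2],"twist":0},{"jaw":0.7,"linear":[0,0,-2],"twist":0},{"jaw":0.7,"linear":[0,0,-2],"twist":0},{"jaw":0.7,"linear":[0,0,-2],"twist":0},{"jaw":0.7,"linear":[0,0,-2],"twist":0},{"jaw":0.7,"linear":[0,0,-1],"twist":0},{"jaw":0.7,"linear":[0,0,0],"twist":0},{"jaw":0.7,"linear":[0,0,0],"twist":0}]'
python3 - <<'E'
from h import *
c=cams.camera("wrist"); np.save("wrist3.npy",c,allow_pickle=True); cv2.imwrite("pics/w3.png",c["color"])
P=cloud(c); a=np.radians(7.1)
Q=P[60:240,150:560].reshape(-1,3);Q=np.c_[Q[:,0]*np.cos(a)+Q[:,1]*np.sin(a),-Q[:,0]*np.sin(a)+Q[:,1]*np.cos(a),Q[:,2]]
f=Q[(Q[:,2]>.074)&(Q[:,2]<.085)&(Q[:,0]<.56)]; print("panel pts",np.percentile(f[:,0],[2,50,98]))
f=Q[(Q[:,2]>.05)&(Q[:,2]<.064)&(Q[:,0]>.545)&(Q[:,0]<.65)&(abs(Q[:,1]-.142)<.09)];print("case top z",np.percentile(f[:,2],[5,50,95]),f.min(0),f.max(0))
go([.571,.215,.17],97.1)
E
```

```text
time: 9.25
position: [0.5713, 0.2151, 0.0455]
tool_rot: [0.662, 0.749, 0.0, -0.0]
ft_force: [1.2, -0.4, 0.5]
grip_width: 0.0607
grip_force: 0.0
time: 10.08
position: [0.5714, 0.2151, 0.1712]
tool_rot: [0.662, 0.749, 0.001, 0.0]
ft_force: [0.0, -0.9, -0.7]
grip_width: 0.0609
grip_force: 0.0
panel pts [0.51007465 0.5181063  0.52456468]
case top z [0.05276901 0.05823613 0.05970004] [0.56871961 0.10652644 0.05000116] [0.61914808 0.21904175 0.06145871]
t 10.1333 pos [0.5707 0.215  0.1701] yaw 97.08 tilt [-0.001 -0.    -1.   ] F [-0.   0.2 -0.1] w 0.060730110796188334 g 0.0
twist -0.02 shift cm: final axes [-0.    0.03  0.01] now axes [-0.    0.03  0.01]
```

View pics/w3.png

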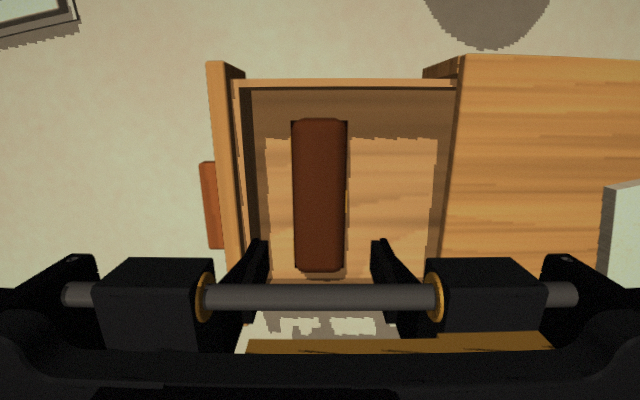

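The case lies flat at (320,195) in the drawer, its top at 58 mm as expected (22+36), released and clear of all walls. Next I close the fingers, back off in front of the pull and lower.

```bash
python3 -m pendant '[{"jaw":0,"linear":[0,-0.8,0],"twist":0},{"jaw":0,"linear":[0,-1.6,0],"twist":0},{"jaw":0,"linear":[0,-2.2,0],"twist":0},{"jaw":0,"linear":[0,-2.2,0],"twist":0},{"jaw":0,"linear":[0,-2.2,0],"twist":0},{"jaw":0,"linear":[0,-2.2,0],"twist":0},{"jaw":0,"linear":[0,-2.2,0],"twist":0},{"jaw":0,"linear":[0,-1.3,0],"twist":0},{"jaw":0,"linear":[0,-0.6,0],"twist":0},{"jaw":0,"linear":[0,0,0],"twist":0},{"jaw":0,"linear":[0,0,0],"twist":0},{"jaw":0,"linear":[0,0,0],"twist":0}]' 20
python3 -m pendant '[{"jaw":0,"linear":[0,0,0.8],"twist":0},{"jaw":0,"linear":[0,0,1.6],"twist":0},{"jaw":0,"linear":[0,0,2],"twist":0},{"jaw":0,"linear":[0,0,2],"twist":0},{"jaw":0,"linear":[0,0,2],"twist":0},{"jaw":0,"linear":[0,0,1.6],"twist":0},{"jaw":0,"linear":[0,0,0.8],"twist":0},{"jaw":0,"linear":[0,0,0],"twist":0},{"jaw":0,"linear":[0,0,0],"twist":0}]'
python3 - <<'E'
from h import *
a=np.radians(7.1); t=lambda x,y,z:[x*np.cos(a)-y*np.sin(a),x*np.sin(a)+y*np.cos(a),z]
go(t(.477,.1425,.062),97.1)
E
```

```text
time: 11.13
position: [0.4208, 0.1964, 0.1704]
tool_rot: [0.662, 0.749, 0.001, 0.0]
ft_force: [-0.0, -0.6, -0.6]
grip_width: 0.0008
grip_force: 0.0
time: 11.88
position: [0.4197, 0.1962, 0.0621]
tool_rot: [0.662, 0.749, -0.0, -0.0]
ft_force: [1.0, 0.0, -0.5]
grip_width: 0.0004
grip_force: 0.0
t 11.8833 pos [0.4197 0.1962 0.0621] yaw 97.07 tilt [-0.001 -0.    -1.   ] F [ 1.   0.  -0.5] w 0.0003953404370841744 g 0.0
twist -0.03 shift cm: final axes [-0.03  3.63  0.01] now axes [-0.03  3.63  0.01]
```

```bash
python3 -m pendant '[{"jaw":0,"linear":[0,1,0],"twist":0},{"jaw":0,"linear":[0,1,0],"twist":0},{"jaw":0,"linear":[0,0.5,0],"twist":0},{"jaw":0,"linear":[0,0.3,0],"twist":0},{"jaw":0,"linear":[0,0.3,0],"twist":0},{"jaw":0,"linear":[0,0.3,0],"twist":0},{"jaw":0,"linear":[0,0.3,0],"twist":0},{"jaw":0,"linear":[0,0.4,0],"twist":0},{"jaw":0,"linear":[0,0.5,0],"twist":0},{"jaw":0,"linear":[0,0.6,0],"twist":0},{"jaw":0,"linear":[0,0.7,0],"twist":0},{"jaw":0,"linear":[0,0.7,0],"twist":0}]'
python3 -m pendant '[{"jaw":0,"linear":[0,0.8,0],"twist":0},{"jaw":0,"linear":[0,0.8,0],"twist":0},{"jaw":0,"linear":[0,0.8,0],"twist":0},{"jaw":0,"linear":[0,0.8,0],"twist":0},{"jaw":0,"linear":[0,0.8,0],"twist":0},{"jaw":0,"linear":[0,0.8,0],"twist":0},{"jaw":0,"linear":[0,0.8,0],"twist":0},{"jaw":0,"linear":[0,0.8,0],"twist":0},{"jaw":0,"linear":[0,0.8,0],"twist":0},{"jaw":0,"linear":[0,0.8,0],"twist":0},{"jaw":0,"linear":[0,0.8,0],"twist":0},{"jaw":0,"linear":[0,0.8,0],"twist":0}]'
python3 - <<'E'
from h import *
a=np.radians(7.1); t=lambda x,y,z:[x*np.cos(a)-y*np.sin(a),x*np.sin(a)+y*np.cos(a),z]
go(t(.646,.1425,.062),97.1)
E
```

```text
time: 12.88
position: [0.4854, 0.2045, 0.0625]
tool_rot: [0.662, 0.749, -0.0, -0.0]
ft_force: [-1.8, 0.9, 0.6]
grip_width: 0.0001
grip_force: 0.7
time: 13.88
position: [0.581, 0.2163, 0.0625]
tool_rot: [0.662, 0.749, -0.0, -0.0]
ft_force: [-2.3, 1.5, 0.4]
grip_width: 0.0003
grip_force: 0.7
t 13.8833 pos [0.581  0.2163 0.0625] yaw 97.08 tilt [-0.  0. -1.] F [-2.3  1.5  0.4] w 0.0002862812033869646 g 0.6931454432196915
twist -0.02 shift cm: final axes [-0.03  4.28  0.05] now axes [-0.03  4.28  0.05]
```

Pushing as expected, at 1–2 N. About 4.3 cm remain.

```bash
python3 -m pendant '[{"jaw":0,"linear":[0,0.7,0],"twist":0},{"jaw":0,"linear":[0,0.6,0],"twist":0},{"jaw":0,"linear":[0,0.5,0],"twist":0},{"jaw":0,"linear":[0,0.4,0],"twist":0},{"jaw":0,"linear":[0,0.4,0],"twist":0},{"jaw":0,"linear":[0,0.3,0],"twist":0},{"jaw":0,"linear":[0,0.3,0],"twist":0},{"jaw":0,"linear":[0,0.2,0],"twist":0},{"jaw":0,"linear":[0,0.2,0],"twist":0},{"jaw":0,"linear":[0,0.2,0],"twist":0},{"jaw":0,"linear":[0,0.1,0],"twist":0},{"jaw":0,"linear":[0,0,0],"twist":0}]'
```

```text
time: 14.88
position: [0.6193, 0.221, 0.0626]
tool_rot: [0.662, 0.749, 0.0, 0.0]
ft_force: [-0.6, -0.4, 0.4]
grip_width: 0.0007
grip_force: 0.1
```

```bash
python3 -m pendant '[{"jaw":0,"linear":[0,0.1,0],"twist":0},{"jaw":0,"linear":[0,0.1,0],"twist":0},{"jaw":0,"linear":[0,0.1,0],"twist":0},{"jaw":0,"linear":[0,0,0],"twist":0}]'
```

```text
time: 15.22
position: [0.6222, 0.2214, 0.0626]
tool_rot: [0.662, 0.749, 0.0, 0.0]
ft_force: [0.3, 0.7, 0.2]
grip_width: 0.0009
grip_force: 0.3
```

```bash
python3 -m pendant '[{"jaw":0,"linear":[0,0.1,0],"twist":0},{"jaw":0,"linear":[0,0.1,0],"twist":0},{"jaw":0,"linear":[0,0,0],"twist":0}]'
```

```text
time: 15.47
position: [0.6242, 0.2216, 0.0626]
tool_rot: [0.662, 0.749, 0.0, 0.0]
ft_force: [-0.7, 0.5, 0.2]
grip_width: 0.0006
grip_force: 0.3
```

```bash
python3 -m pendant '[{"jaw":0,"linear":[0,0.1,0],"twist":0},{"jaw":0,"linear":[0,0.1,0],"twist":0},{"jaw":0,"linear":[0,0,0],"twist":0}]'
```

```text
time: 15.72
position: [0.6262, 0.2219, 0.0626]
tool_rot: [0.662, 0.749, 0.0, 0.0]
ft_force: [-1.5, -0.0, 0.5]
grip_width: 0.0002
grip_force: 0.3
```

```bash
python3 -m pendant '[{"jaw":0,"linear":[0,0.1,0],"twist":0},{"jaw":0,"linear":[0,0.1,0],"twist":0},{"jaw":0,"linear":[0,0,0],"twist":0}]'
```

```text
time: 15.97
position: [0.6282, 0.2222, 0.0626]
tool_rot: [0.662, 0.749, 0.0, 0.0]
ft_force: [-0.1, -0.3, 0.6]
grip_width: 0.0004
grip_force: 0.3
```

```bash
python3 -m pendant '[{"jaw":0,"linear":[0,0.1,0],"twist":0},{"jaw":0,"linear":[0,0.1,0],"twist":0},{"jaw":0,"linear":[0,0,0],"twist":0}]'
python3 - <<'E'
from h import *
c=cams.camera("wrist"); np.save("w4.npy",c,allow_pickle=True); P=cloud(c)
a=np.radians(7.1); print(robot.get_obs()["position"]@[np.cos(a),np.sin(a),0])
Q=P.reshape(-1,3);Q=np.c_[Q[:,0]*np.cos(a)+Q[:,1]*np.sin(a),-Q[:,0]*np.sin(a)+Q[:,1]*np.cos(a),Q[:,2]]
Q=Q[(Q[:,1]>.2)&(Q[:,1]<.255)]
for lo,hi in ((.07,.084),(.088,.097)):
    f=Q[(Q[:,2]>lo)&(Q[:,2]<hi)&(Q[:,0]>.6)&(Q[:,0]<.9)]; print(len(f),np.percentile(f[:,0],[1,5,50,95]) if len(f) else 0)
cv2.imwrite("pics/w4.png",c["color"])
E
```

```text
time: 16.22
position: [0.6299, 0.2224, 0.0625]
tool_rot: [0.662, 0.749, -0.0, -0.0]
ft_force: [-1.5, -0.4, 0.1]
grip_width: 0.0003
grip_force: 0.6
0.6525583274782336
5796 [0.67956439 0.67973991 0.68620292 0.6940512 ]
31332 [0.69482949 0.69700027 0.73282636 0.77303422]
```

View pics/w4.png

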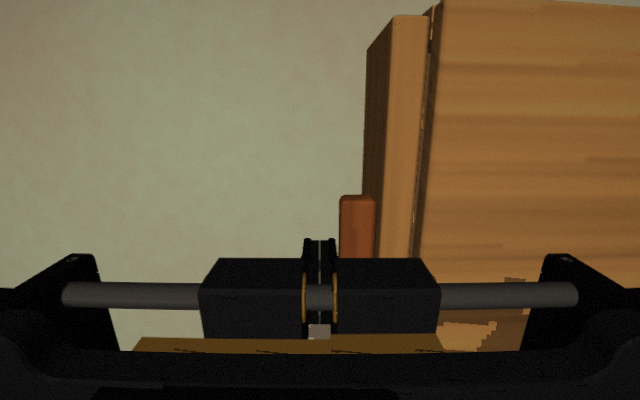

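The drawer is nearly shut: the panel (395,130) is a hair's breadth from the chest (430,60), and there is no stop force yet. I push on in small steps.

```bash
python3 -m pendant '[{"jaw":0,"linear":[0,0.1,0],"twist":0},{"jaw":0,"linear":[0,0.1,0],"twist":0},{"jaw":0,"linear":[0,0,0],"twist":0}]'
```

```text
time: 16.52
position: [0.63, 0.2224, 0.0625]
tool_rot: [0.662, 0.749, -0.002, -0.001]
ft_force: [-5.4, 0.3, 3.7]
grip_width: 0.0008
grip_force: 2.9
```

```bash
python3 -m pendant '[{"jaw":0,"linear":[0,0.1,0],"twist":0},{"jaw":0,"linear":[0,0,0],"twist":0}]'
```

```text
time: 16.68
position: [0.6301, 0.2224, 0.0625]
tool_rot: [0.662, 0.75, -0.003, -0.002]
ft_force: [-6.3, -0.9, 4.9]
grip_width: 0.0006
grip_force: 3.9
```

It has hit the stop (position fixed, force rising). One more firm nudge, then back off straight and lift clear.

```bash
python3 -m pendant '[{"jaw":0,"linear":[0,0.1,0],"twist":0},{"jaw":0,"linear":[0,0.1,0],"twist":0},{"jaw":0,"linear":[0,0,0],"twist":0}]'
python3 -m pendant '[{"jaw":0,"linear":[0,-0.4,0],"twist":0},{"jaw":0,"linear":[0,-1,0],"twist":0},{"jaw":0,"linear":[0,-2,0],"twist":0},{"jaw":0,"linear":[0,-2,0],"twist":0},{"jaw":0,"linear":[0,-2,0],"twist":0},{"jaw":0,"linear":[0,-2,-1],"twist":0},{"jaw":0,"linear":[0,-1,-2],"twist":0},{"jaw":0,"linear":[0,0,-2],"twist":0},{"jaw":0,"linear":[0,0,-2],"twist":0},{"jaw":0,"linear":[0,0,-1],"twist":0},{"jaw":0,"linear":[0,0,0],"twist":0},{"jaw":0,"linear":[0,0,0],"twist":0}]'
python3 - <<'E'
from h import *
c=cams.camera("wrist"); P=cloud(c); a=np.radians(7.1)
Q=P.reshape(-1,3);Q=np.c_[Q[:,0]*np.cos(a)+Q[:,1]*np.sin(a),-Q[:,0]*np.sin(a)+Q[:,1]*np.cos(a),Q[:,2]]
Q=Q[(Q[:,1]>.2)&(Q[:,1]<.255)]
for lo,hi in ((.07,.084),(.088,.097)):
    f=Q[(Q[:,2]>lo)&(Q[:,2]<hi)&(Q[:,0]>.6)&(Q[:,0]<.9)]; print(len(f),np.percentile(f[:,0],[1,5,50,95]) if len(f) else 0)
cv2.imwrite("pics/w5.png",np.vstack([c["color"][:280],cams.camera("scene")["color"][100:400]]))
E
```

```text
time: 16.93
position: [0.6301, 0.2224, 0.0625]
tool_rot: [0.662, 0.75, -0.004, -0.003]
ft_force: [-9.9, -2.1, 7.6]
grip_width: 0.0001
grip_force: 5.9
time: 17.93
position: [0.5325, 0.2103, 0.1429]
tool_rot: [0.662, 0.749, 0.001, 0.001]
ft_force: [0.1, 0.2, -0.4]
grip_width: 0.0009
grip_force: 0.0
2553 [0.67901667 0.67938532 0.68439902 0.69466968]
9217 [0.69448295 0.6956045  0.72805834 0.76420595]
```

View pics/w5.png

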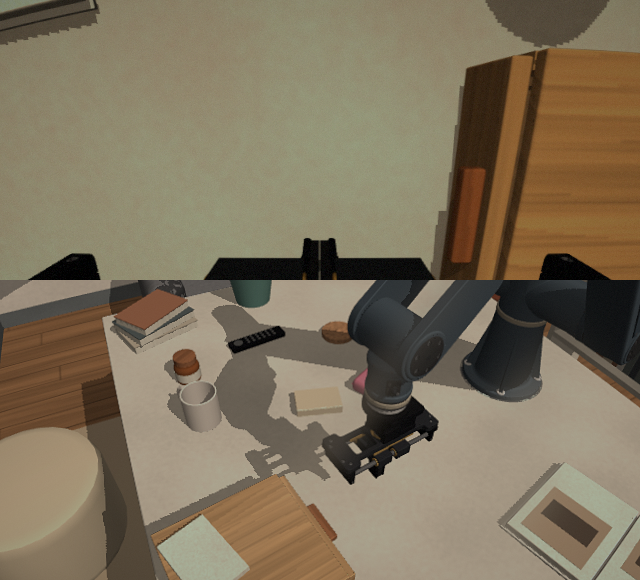

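The drawer is shut: in the upper half the panel at (515,160) meets the chest at (540,60), in the lower half the pull sits at (322,522). The gripper is clear and nothing else was disturbed.

```bash
python3 -c "
from rig import robot
print(robot.hand_in())"
```

```text
the job is handed in; nothing more can be done
None
```

The glasses case lies flat and released in the drawer, the drawer is pushed fully shut against its stop, and the job was handed in at about 18 s with the robot clear of everything.

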